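# Check the dolly's castors for bearing play and lay out new wheels

## Task

Find which castor wheels on the upturned dolly have worn bearings: rock them on their axles from side to side, to and fro a couple of times as far as they give, to feel for play. Lay one new wheel flat on the dolly's board right beside each castor that has play and none beside a sound one, and stack all the new wheels left over squarely in one pile in the middle of the red tray, without disturbing the other things on the bench.

Things in the scene. Friction and masses are not known exactly. Their poses are not given: they have to be found in the camera images.
- dolly: platform dolly upside down on the bench, fixed: brown board 250 (its x) by 360 (its y) by 18 mm, a castor place near each corner (x +-82, y +-140 mm). Origin under its middle, z up; upper face at z = 18 mm. A new wheel is beside a castor if their origins are within 130 mm (98 mm inboard along the board's y suits) and over 140 mm from any other castor's.
- tray: red steel tray with a black rubber floor, fixed to the bench, 170 mm square outside with a lip 12 mm high (above the bench) and 3 mm thick; the floor is 3 mm above the bench. Origin at the middle of its underside, z up. The pile belongs in its middle (within 30 mm).
- castor_1: castor, fixed plate down, wheel up; four of the five are on the dolly; the fifth, on a ply offcut nearer the robot, is no part of the job. Wheel 64 mm in diameter, 24 mm wide; fork 50 mm over the axle nuts, up to 61 mm above the deck. Origin: middle of plate, on the deck's face; z up. Axle along the castor's y, middle at (-18, 0, 52) mm; top of wheel 84 mm above the deck.
- castor_2: castor, fixed plate down, wheel up; four of the five are on the dolly; the fifth, on a ply offcut nearer the robot, is no part of the job. Wheel 64 mm in diameter, 24 mm wide; fork 50 mm over the axle nuts, up to 61 mm above the deck. Origin: middle of plate, on the deck's face; z up. Axle along the castor's y, middle at (-18, 0, 52) mm; top of wheel 84 mm above the deck.
- castor_3: castor, fixed plate down, wheel up; four of the five are on the dolly; the fifth, on a ply offcut nearer the robot, is no part of the job. Wheel 64 mm in diameter, 24 mm wide; fork 50 mm over the axle nuts, up to 61 mm above the deck. Origin: middle of plate, on the deck's face; z up. Axle along the castor's y, middle at (-18, 0, 52) mm; top of wheel 84 mm above the deck.
- castor_4: castor, fixed plate down, wheel up; four of the five are on the dolly; the fifth, on a ply offcut nearer the robot, is no part of the job. Wheel 64 mm in diameter, 24 mm wide; fork 50 mm over the axle nuts, up to 61 mm above the deck. Origin: middle of plate, on the deck's face; z up. Axle along the castor's y, middle at (-18, 0, 52) mm; top of wheel 84 mm above the deck.
- castor_5: castor, fixed plate down, wheel up; four of the five are on the dolly; the fifth, on a ply offcut nearer the robot, is no part of the job. Wheel 64 mm in diameter, 24 mm wide; fork 50 mm over the axle nuts, up to 61 mm above the deck. Origin: middle of plate, on the deck's face; z up. Axle along the castor's y, middle at (-18, 0, 52) mm; top of wheel 84 mm above the deck.
- castor_1_rock (a joint): lean of that castor's wheel about the fore-and-aft line (castor's x) through its axle's middle, rad; 0 upright, + : its top leans to the castor's -y. A worn bearing lets it lean to 0.13 either way (4 mm at the top; under 1 N moves it, it stays where left), then stops; a sound one stops within 0.01. It cannot be seen which are worn.
- castor_2_rock (a joint): lean of that castor's wheel about the fore-and-aft line (castor's x) through its axle's middle, rad; 0 upright, + : its top leans to the castor's -y. A worn bearing lets it lean to 0.13 either way (4 mm at the top; under 1 N moves it, it stays where left), then stops; a sound one stops within 0.01. It cannot be seen which are worn.
- castor_3_rock (a joint): lean of that castor's wheel about the fore-and-aft line (castor's x) through its axle's middle, rad; 0 upright, + : its top leans to the castor's -y. A worn bearing lets it lean to 0.13 either way (4 mm at the top; under 1 N moves it, it stays where left), then stops; a sound one stops within 0.01. It cannot be seen which are worn.
- castor_4_rock (a joint): lean of that castor's wheel about the fore-and-aft line (castor's x) through its axle's middle, rad; 0 upright, + : its top leans to the castor's -y. A worn bearing lets it lean to 0.13 either way (4 mm at the top; under 1 N moves it, it stays where left), then stops; a sound one stops within 0.01. It cannot be seen which are worn.
- castor_5_rock (a joint): lean of that castor's wheel about the fore-and-aft line (castor's x) through its axle's middle, rad; 0 upright, + : its top leans to the castor's -y. A worn bearing lets it lean to 0.13 either way (4 mm at the top; under 1 N moves it, it stays where left), then stops; a sound one stops within 0.01. It cannot be seen which are worn.
- wheel_1: new castor wheel, loose: a flat disc 64 mm in diameter, 24 mm thick, grey tyre, blue core, 0.12 kg, lying flat on the bench at the start. Origin at the middle of the disc (12 mm above what it lies on), z along its axle; either face may be up. Five or six are there; an absent one reads None from the start.
- wheel_2: new castor wheel, loose: a flat disc 64 mm in diameter, 24 mm thick, grey tyre, blue core, 0.12 kg, lying flat on the bench at the start. Origin at the middle of the disc (12 mm above what it lies on), z along its axle; either face may be up. Five or six are there; an absent one reads None from the start.
- wheel_3: new castor wheel, loose: a flat disc 64 mm in diameter, 24 mm thick, grey tyre, blue core, 0.12 kg, lying flat on the bench at the start. Origin at the middle of the disc (12 mm above what it lies on), z along its axle; either face may be up. Five or six are there; an absent one reads None from the start.
- wheel_4: new castor wheel, loose: a flat disc 64 mm in diameter, 24 mm thick, grey tyre, blue core, 0.12 kg, lying flat on the bench at the start. Origin at the middle of the disc (12 mm above what it lies on), z along its axle; either face may be up. Five or six are there; an absent one reads None from the start.
- wheel_5: new castor wheel, loose: a flat disc 64 mm in diameter, 24 mm thick, grey tyre, blue core, 0.12 kg, lying flat on the bench at the start. Origin at the middle of the disc (12 mm above what it lies on), z along its axle; either face may be up. Five or six are there; an absent one reads None from the start.
- wheel_6: new castor wheel, loose: a flat disc 64 mm in diameter, 24 mm thick, grey tyre, blue core, 0.12 kg, lying flat on the bench at the start. Origin at the middle of the disc (12 mm above what it lies on), z along its axle; either face may be up. Five or six are there; an absent one reads None from the start.
- spray_bottle: yellow spray bottle, 76 mm in diameter, 225 mm tall; origin under its middle. Leave alone.
- brake_cleaner: dark spray can, 60 mm in diameter, 200 mm tall; origin under its middle. Leave alone.
- grease_tin: small green tin with an orange lid, 56 mm in diameter, 50 mm tall; origin under its middle. Leave alone.
- screwdriver: screwdriver with a red handle, lying on the bench beyond the dolly, about 200 mm long along its x. Leave alone.
- spanner: steel spanner 135 mm long, 22 mm wide, 6 mm thick, lying on the middle of the dolly's board between the rows of castors, long in its own x, which runs along the board's y; origin under its middle. Leave alone.
- bulb_carton: small carton 70 x 50 x 60 mm; origin under its middle. Leave alone.
Mind the look-alikes: they are no part of the job. What is shaped like the wheel_3 but orange is not meant. What is shaped like the wheel_1 but turquoise is not meant.

How it is judged:
By the outcome, as a careful person would: the job done as asked, in the order asked, and still so for the second after the job is handed in, with the robot touching nothing.
Of wheel_1, wheel_2, wheel_3, wheel_4, wheel_5, wheel_6 only 5 to 6 are there at a start; the rules pass over those that are not, and their reading is None.
At some moment in a run one of wheel_1, wheel_2, wheel_3, wheel_4, wheel_5, wheel_6 may be knocked a few centimetres aside while the robot is not near it.
Once in a run the grip may slacken for a moment while it holds something.
It also fails if it takes over 210 s, if anything falls off the work surface, if the arm or the gripper's body presses on something with over 40 N, if the wrist force passes 120 N, or if a joint passes its speed limit or range.

## Robot

A 6-joint arm with a two-finger parallel gripper is mounted at the origin on the work surface. World frame = base frame: x ahead of the robot, y to its left, z up, the work surface at z = 0. Lengths are in m, angles in rad, forces in N, time in s.
With the tool pointing down it reaches from about 0.35 to 0.975 m from the base axis. Payload 4.9 kg.
Tool frame: the origin (TCP) lies midway between the tips of the shut fingers; the grasp point (between the pads) lies behind it (manip.tcp_to_grasp is the z of the grasp point in the tool frame, in m); z points along the fingers, y is the direction in which the jaws open and shut (so a half turn about z gives the same grasp; the last joint's range is limited). The gripper opens to 85 mm and grips with 20 to 120 N. Pads are 22 mm wide; open, the fingers measure 114 mm over their backs; the gripper's body (76 mm by 85 mm) begins 54 mm behind the grasp point. The pads swing forward as they close: fully open they stand 13 mm farther back than shut.
Start: joints at [1.016, 0.053, 1.613, -0, 1.476, -0.119], TCP at [0.264, 0.567, 0.231] pointing down, gripper open.
Joint ranges: [-3.01, 3.01], [-1.01, 2.22], [0.06, 2.58], [-1.02, 4.17], [0.09, 2.62], [-3.14, 3.14]. Speed limits (rad/s): [2.57, 2.57, 3.14, 3.14, 3.14, 3.14].

## Interface

Orientations are given as a unit quaternion [w, x, y, z].
In Python, from plant import status, vision, order, regions_of, manip gives the robot as it stands. The module is installed in compiled form; this text tells all that it offers.
- The arm moves only by the shell command python3 -m crank 'ROWS'. ROWS is JSON, one flat list of numbers, 5 for each row, row after row: the shift along the tool's x, y, z in mm, then the turn about the tool's z in degrees, then the opening in per cent of the stroke, from 0 (shut) to 100 (fully open). In form: [tx, ty, tz, yaw, fingers, tx, ty, tz, yaw, fingers, ...]. A call has exactly 10 rows; each row is the pose to reach, as a shift and turn from the pose commanded when the call began, along the tool's axes at that moment; what a row does not reach only later rows make up. A row lasts 1/10 s, in which the tool goes at most 50 mm and 8.59 degrees, less where a joint would pass 70% of its speed; a pose out of reach is approached as far as the arm can. A call with a gripper value outside its range is refused whole. The fingers move at their own pace and stop on an object; the grip force is fixed at half the most. Time passes only in rows, so rows that repeat a pose let the fingers close, or fill a call up. It gives the time, the measured TCP pose, the force and the opening at its end, in the units of the state.
- status.state(): the state, without advancing time (a new reading comes with each control period).
- vision.grab_frame(name): name is "scene" or "top" or "wrist"; returns (picture, depth): 420x560x3 uint8, red, green, blue; 420x560 float32, m along the optical axis (not along the pixel's ray), 0 where there is no reading.
- vision.get_calibration(name): a dict with "camera_matrix" (3x3 intrinsics, pixels), "R" (3x3) and "t" (3): a world point X has camera coordinates R X + t. Camera axes: x right, y down, z forward; pixel columns grow to the right and rows downward; lengths in m; the calibration is good to about 2 mm. A picture is of the moment at which its call begins: read the wrist's pose just before it. get_calibration takes no time and is no camera call; for the wrist camera it gives the pose at the moment of the call.
- order.job_done(): hands the job in, once; it reports no verdict.
Trained networks look in the newest picture that a camera, given by its name, has taken for a name from the list of things; names that differ only in an ending like _2 or _b are one class to them, and where a whole thing is asked for, a point or a joint stands for the part that bears it (a point fixed in the world has none). Each returns a list of dicts, best first, with "confidence" (0 to 1); they miss things now and then, are a little off and sometimes report something else, mostly with a low value. They report only what shows in the picture. A call takes as long as a camera call. They do not tell look-alikes from the thing itself.
- regions_of(camera, name): "region" (420x560 bool, what is visible of it) and "extent" ([centre column, centre row, width, height] in pixels, round what is visible of it).
The state is a dict: "time": time; "joint_pos": joint angles; "joint_vel": joint speeds; "joint_efforts": joint torques, N m; "tool_pos": TCP position; "tool_rot": TCP orientation; "contact_force": force on the tool from outside, world axes, zero at the start; "ft_torque": the same for the moment, N m; "gripper_width": opening from 0.0 (shut) to 1.0 (fully open).
Only numpy, scipy, OpenCV 4.12 (cv2) and the standard library are available. Lean on these libraries where they do the work, as an engineer would, in place of code of your own. Each camera call takes 0.05 s, during which the arm holds its last target. There are 200 camera calls.

## Working session

There is one attempt and no reset: what is moved stays moved. The work goes in short steps, Python scripts to look and compute and a shell command to move; the robot and the scene stay as the last step left them, time stands still between calls to the robot, and variables do not carry over. Pictures are saved under pics/ and viewed, on a budget of 14 in all, crops included, one or two more only if the job needs it, and the job is handed in when it is done.

```bash
mkdir -p pics; cat > h.py <<'E'
import numpy as np, cv2
from plant import status, vision, order, regions_of, manip
def grab(n):
    im,d=vision.grab_frame(n); c=vision.get_calibration(n); return im,d,c
def save(im,f): cv2.imwrite('pics/'+f,im[:,:,::-1])
def w(c,u,v,z):
    K=np.array(c['camera_matrix']);p=np.linalg.inv(K)@np.array([u,v,1.])*z
    return np.array(c['R']).T@(p-np.array(c['t']))
def cloud(c,d):
    K=np.array(c['camera_matrix']);v,u=np.indices(d.shape)
    p=np.stack([(u-K[0,2])/K[0,0]*d,(v-K[1,2])/K[1,1]*d,d],-1)
    return (p-np.array(c['t']))@np.array(c['R'])
E
python3 - <<'E'
from h import *
s=status.state();print({k:np.round(v,3) for k,v in s.items()},manip.tcp_to_grasp)
for n in('top','scene'):
    im,d,c=grab(n);save(im,n+'0.png');np.savez(n+'0.npz',im=im,d=d,**{k:c[k] for k in c})
    X=cloud(c,d)
    for nm in ('wheel_1','castor_1','tray','dolly','spanner'):
        for r in regions_of(n,nm):
            m=r['region']&(d>0)
            if m.sum()<5: continue
            p=X[m];zt=np.percentile(p[:,2],95);top=p[p[:,2]>zt-.006]
            print(n,nm,round(r['confidence'],2),np.round(r['extent']),np.round((top.min(0)+top.max(0))/2,3),'z',np.round(zt,3),np.round(im[m].mean(0)))
E
```

```text
{'time': np.float64(0.0), 'joint_pos': array([ 1.016,  0.053,  1.614,  0.   ,  1.476, -0.119]), 'joint_vel': array([ 0.   , -0.001, -0.001, -0.   , -0.   ,  0.001]), 'joint_efforts': array([ 1.0000e-03, -3.9367e+01, -3.7018e+01, -0.0000e+00,  7.0000e-03,
        0.0000e+00]), 'tool_pos': array([0.264, 0.566, 0.23 ]), 'tool_rot': array([-0.   ,  0.216,  0.976, -0.001]), 'contact_force': array([-1.024, -0.277,  0.38 ]), 'ft_torque': array([-0.06 ,  0.014, -0.024]), 'gripper_width': np.float64(1.0)} -0.0187
top wheel_1 0.93 [164. 266.  26.  24.] [0.41  0.366 0.025] z 0.027 [ 89. 103. 132.]
top wheel_1 0.93 [129. 297.  28.  23.] [0.327 0.461 0.027] z 0.028 [ 46. 134. 134.]
top wheel_1 0.89 [201. 205.  28.  23.] [0.579 0.273 0.026] z 0.027 [ 91. 104. 130.]
top wheel_1 0.85 [200. 175.  24.  21.] [0.662 0.277 0.026] z 0.027 [ 92. 104. 129.]
top wheel_1 0.77 [196. 246.  27.  26.] [0.473 0.285 0.026] z 0.027 [ 95. 106. 128.]
top wheel_1 0.72 [467. 175.  48.  36.] [ 0.665 -0.426  0.201] z 0.202 [100. 101. 102.]
top wheel_1 0.69 [165. 195.  27.  23.] [0.611 0.378 0.026] z 0.027 [ 85.  99. 128.]
[... 1896 characters left out ...]
188  0.098] z 0.098 [93. 89. 81.]
scene castor_1 0.64 [209. 206.  22.  28.] [ 0.65  -0.171  0.099] z 0.099 [96. 89. 79.]
scene tray 0.97 [203. 173.  54.  40.] [ 0.495 -0.372  0.01 ] z 0.01 [70. 51. 37.]
scene tray 0.52 [382. 240.  16.  17.] [0.417 0.371 0.026] z 0.027 [79. 85. 98.]
scene dolly 0.62 [259. 221. 122.  79.] [ 0.576 -0.033  0.021] z 0.021 [134.  90.  47.]
scene dolly 0.61 [382. 237.  18.  20.] [0.416 0.371 0.026] z 0.027 [81. 86. 96.]
scene dolly 0.58 [305. 206.  22.  31.] [0.465 0.097 0.098] z 0.099 [86. 82. 74.]
scene spanner 0.36 [237. 179.  18.  27.] [ 0.493 -0.191  0.098] z 0.098 [92. 89. 80.]
scene spanner 0.17 [352. 242.  18.  16.] [0.477 0.29  0.025] z 0.027 [76. 82. 96.]
```

```bash
python3 - <<'E'
import cv2
im=cv2.imread('pics/top0.png'); c=im[130:340,90:500]
cv2.imwrite('pics/top0c.png',cv2.resize(c,(800,410),interpolation=cv2.INTER_CUBIC))
E
```

```text
(no output)
```

View pics/top0c.png

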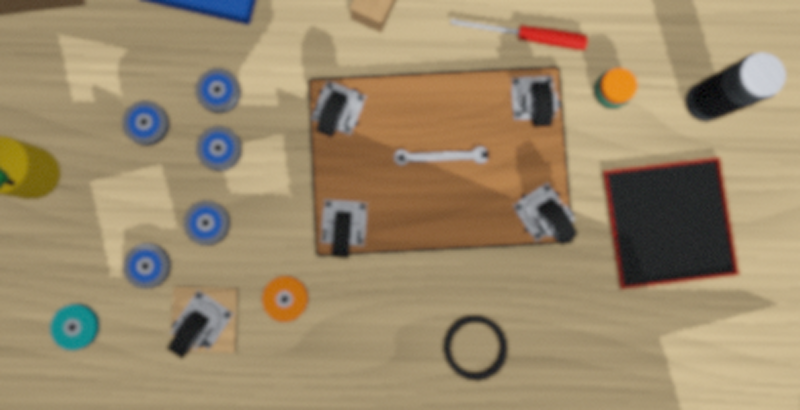

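View pics/scene0.png

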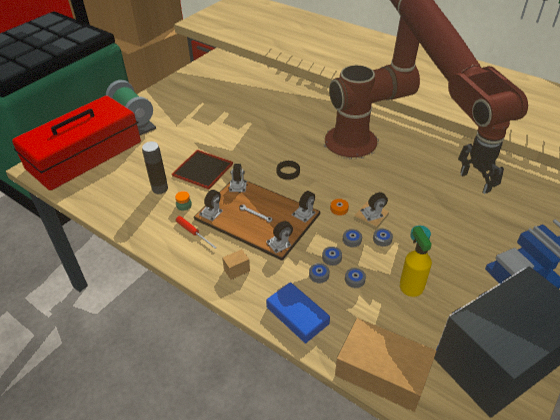

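The top view shows five blue-core wheels at full-frame pixels (200,175), (165,195), (201,205), (196,246) and (164,266). The orange (238,284) and turquoise (129,297) look-alikes are excluded. The castor on the ply at (194,295) is also out, which leaves four on the board.

```bash
cat >> h.py <<'E'
def castors(X,valid):
    # tops of castor wheels: plan points in 0.088..0.106
    m=valid&(X[...,2]>.086)&(X[...,2]<.108)
    return m
def rows(x,y,z,jaw=None):
    "shift (mm) and turn from measured pose; jaw = world angle (deg) of tool y mod 180"
    from scipy.spatial.transform import Rotation as Ro
    s=status.state();q=s['tool_rot'];R=Ro.from_quat([q[1],q[2],q[3],q[0]]).as_matrix()
    t=R.T@(np.array([x,y,z])-s['tool_pos'])*1000
    a=np.degrees(np.arctan2(R[1,1],R[0,1]));yaw=0
    if jaw is not None: yaw=-((jaw-a+90)%180-90)   # tool z is down
    print('shift',np.round(t,1),'yaw',np.round(yaw,1),'j6',np.round(np.degrees(s['joint_pos'][5])),'jaw now',np.round(a,1))
E
python3 - <<'E'
from h import *
for n in('top','scene'):
    f=np.load(n+'0.npz');X=cloud(f,f['d']);im=f['im'];ok=f['d']>0
    for p0 in [(.488,-.193),(.462,.095),(.647,-.173),(.628,.112)]:
        m=ok&(X[...,2]>.088)&(X[...,2]<.107)&(np.hypot(X[...,0]-p0[0],X[...,1]-p0[1])<.045)
        p=X[m][:,:2].astype(np.float32);r=cv2.minAreaRect(p);b=cv2.boxPoints(r)
        e=b[1]-b[0],b[2]-b[1];L=max(e,key=np.linalg.norm)
        print(n,'castor',len(p),np.round(r[0],4),'size',np.round(r[1],3),'wheel-plane deg',round(np.degrees(np.arctan2(L[1],L[0]))%180,1))
    hsv=cv2.cvtColor(im,cv2.COLOR_RGB2HSV)
    m=ok&(X[...,2]>.011)&(X[...,2]<.024)&(X[...,0]>.4)&(X[...,0]<.76)&(abs(X[...,1]+.038)<.235)
    k,l,st,_=cv2.connectedComponentsWithStats(m.astype(np.uint8));i=1+st[1:,4].argmax()
    p=X[l==i][:,:2].astype(np.float32);r=cv2.minAreaRect(p);print(n,'board',np.round(r[0],4),np.round(r[1],3),round(r[2],1),'z',np.round(np.median(X[l==i][:,2]),4))
    m=ok&(hsv[...,1]>120)&((hsv[...,0]<8)|(hsv[...,0]>172))&(np.hypot(X[...,0]-.49,X[...,1]+.373)<.14)
    p=X[m][:,:2].astype(np.float32);r=cv2.minAreaRect(p);print(n,'tray',len(p),np.round(r[0],4),np.round(r[1],3),round(r[2],1))
    f2=ok&(np.hypot(X[...,0]-.49,X[...,1]+.373)<.05);print('tray floor z',np.median(X[f2][:,2]).round(4))
E
```

```text
top castor 194 [ 0.4844 -0.1966] size [0.053 0.025] wheel-plane deg 34.8
top castor 186 [0.4607 0.0931] size [0.024 0.053] wheel-plane deg 177.0
top castor 189 [ 0.6436 -0.1749] size [0.054 0.025] wheel-plane deg 5.3
top castor 181 [0.623  0.1115] size [0.024 0.054] wheel-plane deg 157.9
top board [ 0.5703 -0.0411] [0.256 0.367] 4.4 z 0.0174
top tray 467 [ 0.4892 -0.3724] [0.166 0.17 ] 8.2
tray floor z 0.0031
scene castor 64 [ 0.4911 -0.1914] size [0.059 0.024] wheel-plane deg 32.2
scene castor 85 [0.4667 0.0972] size [0.027 0.054] wheel-plane deg 174.2
scene castor 86 [ 0.6495 -0.1723] size [0.05  0.028] wheel-plane deg 8.7
scene castor 98 [0.6295 0.1133] size [0.03  0.054] wheel-plane deg 163.2
scene board [ 0.5741 -0.0366] [0.263 0.371] 4.6 z 0.0164
scene tray 235 [ 0.4925 -0.3706] [0.18  0.178] 8.4
tray floor z 0.0008
```

```bash
python3 -c "
from h import *
rows(.463,.095,.23,86)"
```

```text
shift [-379.6 -343.4    1.3] yaw -21.0 j6 -7.0 jaw now 65.0
```

```bash
python3 -m crank '[-38,-34,0,-3,100,-76,-69,0,-6,100,-114,-103,0,-9,80,-152,-137,0,-12,60,-190,-172,0,-15,55,-228,-206,0,-18,55,-266,-240,0,-21,55,-304,-275,0,-21,55,-342,-309,0,-21,55,-380,-343,0,-21,55]'
python3 - <<'E'
from h import *
im,d,c=grab('wrist');save(im,'w1.png');np.savez('w1.npz',im=im,d=d,**c)
s=status.state();print(s['tool_pos'],s['gripper_width'],s['contact_force'])
rows(.463,.095,.23,86)
X=cloud(c,d);m=(d>0)&(X[...,2]>.085)&(X[...,2]<.11)&(np.hypot(X[...,0]-.463,X[...,1]-.095)<.05)
p=X[m][:,:2].astype(np.float32);print(len(p),X[m].mean(0) if m.any() else 0,cv2.minAreaRect(p) if m.any() else 0, np.percentile(X[m][:,2],98) if m.any() else 0)
E
```

```text
time: 1.6
tool_pos: [0.4593, 0.1042, 0.2318]
tool_rot: [0.001, 0.035, 0.999, 0.0]
contact_force: [0.7, 0.7, 0.0]
gripper_width: 0.555
[0.46172766 0.0979088  0.23180666] 0.5513256249666414 [ 1.45085896 -4.28353745 -0.08695915]
shift [-1.5 -2.8  1.8] yaw -0.4 j6 -82.0 jaw now 85.6
1338 [0.45975112 0.08716853 0.09829133] ((0.46317046880722046, 0.086837999522686), (0.02428051084280014, 0.05677950754761696), 87.00061798095703) 0.10388596383114145
```

View pics/w1.png

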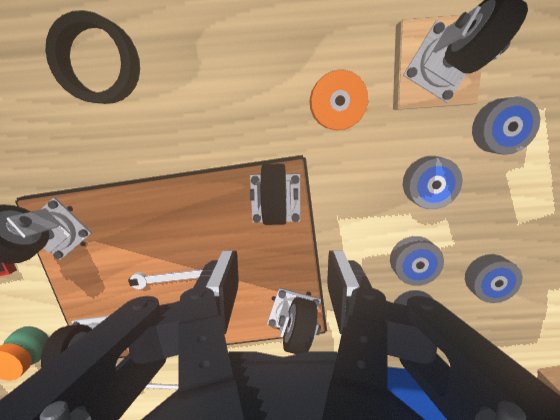

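The wrist view shows castor B at (272,195), D at (295,320), the spanner at (170,275) and the wheels on the right. The arm was still settling, so I'll measure again at rest.

```bash
cat >> h.py <<'E'
def wcast(x,y):
    c=vision.get_calibration('wrist');im,d=vision.grab_frame('wrist')
    X=cloud(c,d);m=(d>0)&(X[...,2]>.088)&(X[...,2]<.11)&(np.hypot(X[...,0]-x,X[...,1]-y)<.05)
    p=X[m][:,:2].astype(np.float32);r=cv2.minAreaRect(p);b=cv2.boxPoints(r);L=max((b[1]-b[0],b[2]-b[1]),key=np.linalg.norm)
    print('castor',len(p),np.round(r[0],4),np.round(r[1],4),'plane',round(np.degrees(np.arctan2(L[1],L[0]))%180,1),'ztop',np.percentile(X[m][:,2],95).round(4))
    return im,r[0]
E
python3 - <<'E'
from h import *
im,p=wcast(.463,.095)
print(status.state()['time'],status.state()['tool_pos'])
for q in [(.487,-.1945),(.646,-.174),(.626,.112)]:
    try: wcast(*q)
    except Exception as e: print(q,'no')
rows(.463,p[1],.130,86)
E
```

```text
castor 1289 [0.4611 0.0938] [0.0245 0.054 ] plane 177.9 ztop 0.1035
1.7 [0.46048237 0.10138526 0.23166373]
castor 654 [ 0.4929 -0.183 ] [0.0226 0.0409] plane 174.3 ztop 0.1011
castor 280 [ 0.6237 -0.1778] [0.014  0.0288] plane 118.2 ztop 0.0997
castor 892 [0.6245 0.1116] [0.0241 0.0531] plane 158.6 ztop 0.1033
shift [ -5.2 -12.2 101.3] yaw -0.0 j6 -82.0 jaw now 86.0
```

```bash
python3 -m crank '[0,0,30,-1,55,0,0,60,-1,55,0,0,80,-1,55,0,0,100,-1,55,0,0,100,-1,55,0,0,100,-1,55,0,0,100,-1,55,0,0,100,-1,55,0,0,100,-1,55,0,0,100,-1,55]'
python3 - <<'E'
from h import *
for i in range(4): 
    im,p=wcast(.463,.095); s=status.state();print(np.round(s['tool_pos'],4),np.round(s['contact_force'],2),s['gripper_width'])
save(im,'w2.png');rows(*p,.092,87)
E
```

```text
time: 2.85
tool_pos: [0.4592, 0.1062, 0.132]
tool_rot: [0.001, 0.026, 1.0, 0.0]
contact_force: [-0.3, -0.5, 0.5]
gripper_width: 0.55
castor 2754 [0.4607 0.0938] [0.0241 0.0538] plane 177.1 ztop 0.1033
[0.4591 0.1061 0.1318] [ 0.23 -0.04 -0.04] 0.5475865144455582
castor 2746 [0.4605 0.0938] [0.0241 0.0536] plane 177.2 ztop 0.1033
[0.459  0.1061 0.1316] [-0.01 -0.5   0.52] 0.5532008282541785
castor 2743 [0.4602 0.0938] [0.0241 0.0533] plane 177.1 ztop 0.1033
[0.4589 0.1061 0.1315] [-0.33 -0.03  0.6 ] 0.5499997543345498
castor 2773 [0.4609 0.0937] [0.0241 0.0538] plane 177.2 ztop 0.1033
[0.4589 0.1061 0.1314] [-1.13 -0.11  0.17] 0.5507986414743269
shift [ -2.6 -12.2  39.4] yaw 0.0 j6 -83.0 jaw now 87.0
```

View pics/w2.png

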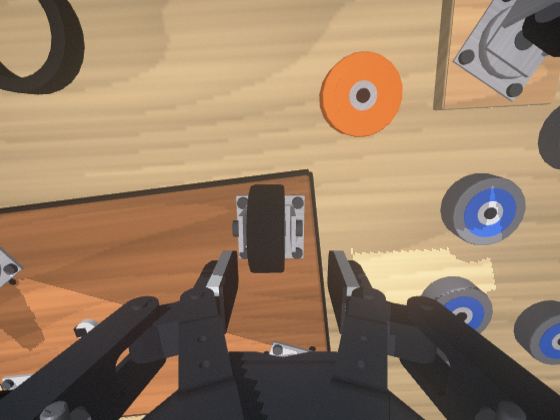

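```bash
python3 -m crank '[-1,-6,0,0,45,-2,-12,0,0,45,-2,-12,0,0,45,-2,-12,20,0,45,-2,-12,43,0,45,-2,-12,43,0,45,-2,-12,43,0,45,-2,-12,43,0,45,-2,-12,43,0,45,-2,-12,43,0,45]'
echo PUSH; python3 -m crank '[0,1,0,0,45,0,2,0,0,45,0,3,0,0,45,0,4,0,0,45,0,5,0,0,45,0,6,0,0,45,0,6,0,0,45,0,6,0,0,45,0,6,0,0,45,0,6,0,0,45]'
python3 -m crank '[0,1,0,0,45,0,2,0,0,45,0,2,0,0,45,0,2,0,0,45,0,2,0,0,45,0,2,0,0,45,0,2,0,0,45,0,2,0,0,45,0,2,0,0,45,0,2,0,0,45]'
```

```text
time: 4.05
tool_pos: [0.4609, 0.0941, 0.0894]
tool_rot: [0.001, 0.026, 1.0, 0.0]
contact_force: [0.4, 0.1, 0.1]
gripper_width: 0.453
PUSH
time: 5.05
tool_pos: [0.4605, 0.1001, 0.0883]
tool_rot: [-0.0, 0.026, 1.0, 0.0]
contact_force: [0.1, 0.8, -1.6]
gripper_width: 0.45
time: 6.05
tool_pos: [0.4606, 0.1021, 0.0883]
tool_rot: [-0.0, 0.026, 1.0, -0.0]
contact_force: [0.4, 0.7, -0.3]
gripper_width: 0.453
```

```bash
for i in 1; do python3 -m crank '[0,1,0,0,45,0,1,0,0,45,0,1,0,0,45,0,1,0,0,45,0,1,0,0,45,0,1,0,0,45,0,1,0,0,45,0,1,0,0,45,0,1,0,0,45,0,1,0,0,45]'
python3 -m crank '[0,1,0,0,45,0,1,0,0,45,0,1,0,0,45,0,1,0,0,45,0,1,0,0,45,0,1,0,0,45,0,1,0,0,45,0,1,0,0,45,0,1,0,0,45,0,1,0,0,45]'
python3 - <<'G'
from h import *
im,p=wcast(.461,.094);save(im,'w3.png')
G
done | grep -v rot
```

```text
time: 7.05
tool_pos: [0.4607, 0.1031, 0.0883]
contact_force: [0.3, -1.5, 0.6]
gripper_width: 0.45
time: 8.05
tool_pos: [0.4607, 0.1041, 0.0882]
contact_force: [0.3, -0.2, 0.6]
gripper_width: 0.453
castor 5406 [0.4614 0.0979] [0.0536 0.0553] plane 141.8 ztop 0.1066
```

```bash

python3 -m crank '[0,1,0,0,45,0,1,0,0,45,0,1,0,0,45,0,1,0,0,45,0,1,0,0,45,0,1,0,0,45,0,1,0,0,45,0,1,0,0,45,0,1,0,0,45,0,1,0,0,45]' | grep -v rot
python3 -m crank '[0,1,0,0,45,0,1,0,0,45,0,1,0,0,45,0,1,0,0,45,0,1,0,0,45,0,1,0,0,45,0,1,0,0,45,0,1,0,0,45,0,1,0,0,45,0,1,0,0,45]' | grep -v rot
python3 - <<'G'
from h import *
im,d=vision.grab_frame('wrist');save(im[80:330,130:430],'w3.png')
G
```

```text
time: 9.1
tool_pos: [0.4608, 0.105, 0.0884]
contact_force: [-1.0, -2.4, 2.7]
gripper_width: 0.448
time: 10.1
tool_pos: [0.4608, 0.1052, 0.0883]
contact_force: [-1.2, -6.2, 2.2]
gripper_width: 0.449
```

View pics/w3.png

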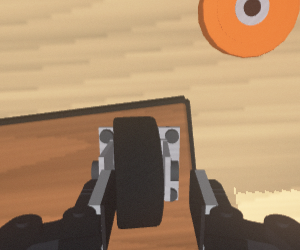

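The wheel's top (135,165 in the crop) has gone over by about 4 mm with the force under 2 N, so castor B seems worn. The arm is soft, about 5 N/mm, so I'll swing it fully both ways.

```bash
(
python3 -m crank '[0,-5,0,0,45,0,-10,0,0,45,0,-15,0,0,45,0,-18,0,0,45,0,-20,0,0,45,0,-21,0,0,45,0,-22,0,0,45,0,-22,0,0,45,0,-22,0,0,45,0,-22,0,0,45]'
python3 -m crank '[0,-1,0,0,45,0,-1,0,0,45,0,-1,0,0,45,0,-1,0,0,45,0,-1,0,0,45,0,-1,0,0,45,0,-1,0,0,45,0,-1,0,0,45,0,-1,0,0,45,0,-1,0,0,45]'
python3 -m crank '[0,5,0,0,45,0,10,0,0,45,0,15,0,0,45,0,18,0,0,45,0,20,0,0,45,0,22,0,0,45,0,24,0,0,45,0,24,0,0,45,0,24,0,0,45,0,24,0,0,45]'
python3 -m crank '[0,-5,0,0,45,0,-10,0,0,45,0,-15,0,0,45,0,-18,0,0,45,0,-20,0,0,45,0,-22,0,0,45,0,-24,0,0,45,0,-24,0,0,45,0,-24,0,0,45,0,-24,0,0,45]' ) | grep -v rot
```

```text
time: 11.15
tool_pos: [0.4599, 0.0849, 0.0886]
contact_force: [-0.4, 4.5, 1.4]
gripper_width: 0.449
time: 12.15
tool_pos: [0.4599, 0.0847, 0.0886]
contact_force: [1.1, 8.6, 1.0]
gripper_width: 0.448
time: 13.15
tool_pos: [0.461, 0.1053, 0.0885]
contact_force: [-1.8, -7.2, 2.6]
gripper_width: 0.449
time: 14.15
tool_pos: [0.4599, 0.0847, 0.0886]
contact_force: [1.6, 7.1, 1.3]
gripper_width: 0.45
```

Castor B's contacts span 19.9 mm against 14.2 mm for a rigid wheel, so it is worn. Next is D.

```bash

python3 -m crank '[0,6,0,0,45,0,11,0,0,45,0,11,15,0,45,0,11,0,0,45,0,11,-25,0,45,0,11,-50,0,45,0,11,-60,0,45,0,11,-60,0,45,0,11,-60,0,45,0,11,-60,0,45]' | grep -v rot
python3 -c "
from h import *
rows(.625,.1117,.15,68.5)"
```

```text
time: 15.15
tool_pos: [0.4591, 0.094, 0.1465]
contact_force: [0.4, -0.3, 0.2]
gripper_width: 0.45
shift [-164.7   26.2   -4. ] yaw 18.5 j6 -85.0 jaw now 87.0
```

```bash

python3 -m crank '[-30,5,-3,5,55,-65,10,-3,10,55,-100,16,-3,14,55,-135,22,-3,18,55,-165,26,-3,18,55,-165,26,-3,18,55,-165,26,-3,18,55,-165,26,-3,18,55,-165,26,-3,18,55,-165,26,-3,18,55]' | grep -v rot
python3 - <<'E'
from h import *
im,p=wcast(.625,.1117); im,p=wcast(*p)
rows(*p,.088,68.5)
E
```

```text
time: 16.15
tool_pos: [0.6256, 0.1115, 0.1514]
contact_force: [0.4, 0.0, 0.5]
gripper_width: 0.549
castor 2327 [0.6251 0.1119] [0.0244 0.0535] plane 159.3 ztop 0.1033
castor 2339 [0.6254 0.1118] [0.0244 0.054 ] plane 159.1 ztop 0.1033
shift [ 0.7  0.  63.6] yaw 0.5 j6 -66.0 jaw now 69.0
```

```bash
(
python3 -m crank '[0,0,10,0,45,0,0,20,0,45,0,0,35,0,45,0,0,50,0,45,0,0,63,0,45,0,0,63,0,45,0,0,63,0,45,0,0,63,0,45,0,0,63,0,45,0,0,63,0,45]'
python3 -m crank '[0,3,0,0,45,0,5,0,0,45,0,7,0,0,45,0,8,0,0,45,0,9,0,0,45,0,9,0,0,45,0,9,0,0,45,0,9,0,0,45,0,9,0,0,45,0,9,0,0,45]'
python3 -m crank '[0,1,0,0,45,0,2,0,0,45,0,2,0,0,45,0,2,0,0,45,0,2,0,0,45,0,2,0,0,45,0,2,0,0,45,0,2,0,0,45,0,2,0,0,45,0,2,0,0,45]'
python3 -m crank '[0,-5,0,0,45,0,-10,0,0,45,0,-15,0,0,45,0,-18,0,0,45,0,-20,0,0,45,0,-21,0,0,45,0,-22,0,0,45,0,-22,0,0,45,0,-22,0,0,45,0,-22,0,0,45]' ) | grep -v rot
```

```text
time: 17.25
tool_pos: [0.6269, 0.1116, 0.0892]
contact_force: [-0.5, -0.3, 0.1]
gripper_width: 0.447
time: 18.25
tool_pos: [0.6294, 0.1196, 0.0883]
contact_force: [-2.3, -2.8, 2.1]
gripper_width: 0.448
time: 19.25
tool_pos: [0.6296, 0.1198, 0.0883]
contact_force: [-4.7, -9.1, 3.9]
gripper_width: 0.453
time: 20.25
tool_pos: [0.6237, 0.105, 0.0884]
contact_force: [5.3, 11.6, -4.3]
gripper_width: 0.454
```

D's contacts span about 15.9 mm at 10–12 N against 20.5 mm at 7 N for B, so D is sound. I'll give it a second cycle, then go to C.

```bash
(
python3 -m crank '[0,5,0,0,45,0,10,0,0,45,0,15,0,0,45,0,18,0,0,45,0,20,0,0,45,0,21,0,0,45,0,22,0,0,45,0,22,0,0,45,0,22,0,0,45,0,22,0,0,45]'
python3 -m crank '[0,-5,0,0,45,0,-10,0,0,45,0,-15,0,0,45,0,-18,0,0,45,0,-20,0,0,45,0,-21,0,0,45,0,-22,0,0,45,0,-22,0,0,45,0,-22,0,0,45,0,-22,0,0,45]'
python3 -m crank '[0,6,0,0,45,0,11,0,0,45,0,11,0,0,45,0,11,-15,0,45,0,11,-35,0,45,0,11,-60,0,45,0,11,-63,0,45,0,11,-63,0,45,0,11,-63,0,45,0,11,-63,0,45]' ) | grep -v rot
python3 -c "
from h import *
rows(.645,-.174,.15,96)"
```

```text
time: 21.25
tool_pos: [0.6296, 0.1197, 0.0883]
contact_force: [-3.0, -6.5, 3.0]
gripper_width: 0.447
time: 22.25
tool_pos: [0.6237, 0.105, 0.0884]
contact_force: [5.9, 12.4, -4.9]
gripper_width: 0.45
time: 23.25
tool_pos: [0.6253, 0.1113, 0.1495]
contact_force: [-1.0, -0.6, -0.5]
gripper_width: 0.448
shift [-120.5 -259.4   -0.5] yaw -27.0 j6 -66.0 jaw now 69.0
```

```bash

python3 -m crank '[-16,-35,0,-6,55,-34,-74,0,-12,55,-52,-112,0,-18,55,-71,-152,0,-24,55,-89,-191,0,-27,55,-106,-228,0,-27,55,-120,-259,0,-27,55,-120,-259,0,-27,55,-120,-259,0,-27,55,-120,-259,0,-27,55]' | grep -v rot
python3 - <<'E'
from h import *
im,p=wcast(.645,-.174); im,p=wcast(*p)
rows(*p,.088,96)
E
```

```text
time: 24.25
tool_pos: [0.6452, -0.1722, 0.1503]
contact_force: [-0.5, 0.3, 0.3]
gripper_width: 0.548
castor 2354 [ 0.6459 -0.1754] [0.0542 0.0243] plane 3.8 ztop 0.1033
castor 2342 [ 0.6459 -0.1753] [0.055  0.0242] plane 5.1 ztop 0.1034
shift [ 0.  -3.5 62.8] yaw 0.1 j6 -117.0 jaw now 96.1
```

```bash
(
python3 -m crank '[0,-3,10,1,45,0,-3,20,1,45,0,-3,35,1,45,0,-3,50,1,45,0,-3,62,1,45,0,-3,62,1,45,0,-3,62,1,45,0,-3,62,1,45,0,-3,62,1,45,0,-3,62,1,45]'
python3 -m crank '[0,3,0,0,45,0,5,0,0,45,0,7,0,0,45,0,8,0,0,45,0,9,0,0,45,0,9,0,0,45,0,9,0,0,45,0,9,0,0,45,0,9,0,0,45,0,9,0,0,45]'
python3 -m crank '[0,1,0,0,45,0,2,0,0,45,0,2,0,0,45,0,2,0,0,45,0,2,0,0,45,0,2,0,0,45,0,2,0,0,45,0,2,0,0,45,0,2,0,0,45,0,2,0,0,45]'
python3 -m crank '[0,-5,0,0,45,0,-10,0,0,45,0,-15,0,0,45,0,-18,0,0,45,0,-20,0,0,45,0,-21,0,0,45,0,-22,0,0,45,0,-22,0,0,45,0,-22,0,0,45,0,-22,0,0,45]' ) | grep -v rot
```

```text
time: 25.35
tool_pos: [0.6465, -0.1765, 0.0903]
contact_force: [0.2, 0.1, 0.6]
gripper_width: 0.455
time: 26.35
tool_pos: [0.6452, -0.1674, 0.0893]
contact_force: [0.1, 0.3, 0.3]
gripper_width: 0.45
time: 27.35
tool_pos: [0.6451, -0.1663, 0.0895]
contact_force: [-0.1, -5.3, -1.1]
gripper_width: 0.451
time: 28.35
tool_pos: [0.6465, -0.1819, 0.0892]
contact_force: [-2.6, 13.9, 4.6]
gripper_width: 0.451
```

C spans about 15.6 mm, so it is sound. I'll do its second cycle and then A.

```bash
(
python3 -m crank '[0,5,0,0,45,0,10,0,0,45,0,15,0,0,45,0,18,0,0,45,0,20,0,0,45,0,21,0,0,45,0,22,0,0,45,0,23,0,0,45,0,23,0,0,45,0,23,0,0,45]'
python3 -m crank '[0,-5,0,0,45,0,-10,0,0,45,0,-15,0,0,45,0,-18,0,0,45,0,-20,0,0,45,0,-21,0,0,45,0,-22,0,0,45,0,-22,0,0,45,0,-22,0,0,45,0,-22,0,0,45]'
python3 -m crank '[0,6,0,0,45,0,10,0,0,45,0,10,0,0,45,0,10,-15,0,45,0,10,-35,0,45,0,10,-60,0,45,0,10,-62,0,45,0,10,-62,0,45,0,10,-62,0,45,0,10,-62,0,45]' ) | grep -v rot
python3 -c "
from h import *
rows(.485,-.195,.15,124)"
```

```text
time: 29.35
tool_pos: [0.6451, -0.1663, 0.0896]
contact_force: [0.2, -5.9, -1.6]
gripper_width: 0.449
time: 30.35
tool_pos: [0.6465, -0.1818, 0.0892]
contact_force: [-1.9, 11.7, 5.0]
gripper_width: 0.449
time: 31.35
tool_pos: [0.645, -0.176, 0.1494]
contact_force: [1.2, -0.4, 0.5]
gripper_width: 0.45
shift [161.1  -4.9  -0.2] yaw -29.0 j6 -117.0 jaw now 95.0
```

```bash

python3 -m crank '[30,-1,0,-6,55,65,-2,0,-12,55,100,-3,0,-18,55,135,-4,0,-24,55,161,-5,0,-29,55,161,-5,0,-29,55,161,-5,0,-29,55,161,-5,0,-29,55,161,-5,0,-29,55,161,-5,0,-29,55]' | grep -v rot
python3 - <<'E'
from h import *
im,p=wcast(.486,-.195); im,p=wcast(*p)
rows(*p,.088,124)
E
```

```text
time: 32.35
tool_pos: [0.4867, -0.1953, 0.1512]
contact_force: [-0.1, 1.0, 0.4]
gripper_width: 0.547
castor 2346 [ 0.4852 -0.1969] [0.0533 0.024 ] plane 33.9 ztop 0.1033
castor 2336 [ 0.4851 -0.1971] [0.0533 0.0241] plane 34.2 ztop 0.1033
shift [ 2.1 -0.7 63.2] yaw 0.0 j6 -154.0 jaw now 124.0
```

```bash
(
python3 -m crank '[2,-1,10,0,45,2,-1,20,0,45,2,-1,35,0,45,2,-1,50,0,45,2,-1,62,0,45,2,-1,62,0,45,2,-1,62,0,45,2,-1,62,0,45,2,-1,62,0,45,2,-1,62,0,45]'
python3 -m crank '[0,3,0,0,45,0,5,0,0,45,0,7,0,0,45,0,8,0,0,45,0,9,0,0,45,0,10,0,0,45,0,11,0,0,45,0,11,0,0,45,0,11,0,0,45,0,11,0,0,45]'
python3 -m crank '[0,-5,0,0,45,0,-10,0,0,45,0,-15,0,0,45,0,-18,0,0,45,0,-20,0,0,45,0,-21,0,0,45,0,-22,0,0,45,0,-22,0,0,45,0,-22,0,0,45,0,-22,0,0,45]'
python3 -m crank '[0,5,0,0,45,0,10,0,0,45,0,15,0,0,45,0,18,0,0,45,0,20,0,0,45,0,21,0,0,45,0,22,0,0,45,0,23,0,0,45,0,23,0,0,45,0,23,0,0,45]'
python3 -m crank '[0,-5,0,0,45,0,-10,0,0,45,0,-15,0,0,45,0,-18,0,0,45,0,-20,0,0,45,0,-22,0,0,45,0,-24,0,0,45,0,-24,0,0,45,0,-24,0,0,45,0,-24,0,0,45]' ) | grep -v rot
```

```text
time: 33.45
tool_pos: [0.4854, -0.1976, 0.0901]
contact_force: [1.0, -0.1, -0.5]
gripper_width: 0.454
time: 34.45
tool_pos: [0.4797, -0.1895, 0.0895]
contact_force: [3.7, -5.9, -3.6]
gripper_width: 0.453
time: 35.45
tool_pos: [0.4886, -0.2026, 0.0891]
contact_force: [-9.8, 13.1, 11.0]
gripper_width: 0.449
time: 36.45
tool_pos: [0.4796, -0.1894, 0.0896]
contact_force: [5.5, -7.1, -6.8]
gripper_width: 0.45
time: 37.45
tool_pos: [0.4887, -0.2027, 0.089]
contact_force: [-12.0, 15.8, 14.0]
gripper_width: 0.45
```

Only B is worn: A, C and D span about 16 mm at higher forces, and B spans 20.5 mm. Now I'll fetch the wheels.

```bash

python3 -m crank '[0,6,0,0,45,0,12,0,0,45,0,12,0,0,45,0,12,-15,0,45,0,12,-35,0,45,0,12,-60,0,45,0,12,-65,0,60,0,12,-65,0,80,0,12,-65,0,100,0,12,-65,0,100]' | grep -v rot
cat >> h.py <<'E'
def wheels(cam='wrist',x=None,y=None,lo=.018,hi=.034):
    c=vision.get_calibration(cam);im,d=vision.grab_frame(cam);X=cloud(c,d)
    hsv=cv2.cvtColor(im,cv2.COLOR_RGB2HSV)
    m=(d>0)&(X[...,2]>lo)&(X[...,2]<hi)&(hsv[...,0]>105)&(hsv[...,0]<125)&(hsv[...,1]>130)&(hsv[...,2]>60)
    k,l,st,ce=cv2.connectedComponentsWithStats(cv2.morphologyEx(m.astype(np.uint8),cv2.MORPH_CLOSE,np.ones((9,9),np.uint8)))
    for i in range(1,k):
        if st[i,4]<60: continue
        p=X[(l==i)&(d>0)&(X[...,2]>lo)];(cx,cy),r=cv2.minEnclosingCircle(p[:,:2].astype(np.float32))
        print(cam,'blue',np.round([cx,cy,r],4),'z',np.round(np.median(p[:,2]),4),'px',np.round(ce[i]))
    return im
E
python3 - <<'E'
from h import *
rows(.475,.287,.15,90)
wheels('top')
E
```

```text
time: 38.45
tool_pos: [0.4842, -0.1969, 0.1528]
contact_force: [0.1, 0.4, -0.1]
gripper_width: 1.0
shift [-263.2  406.2    3.4] yaw 34.0 j6 -154.0 jaw now 124.0
top blue [0.582  0.7447 0.1425] z 0.0277 px [ 29. 201.]
top blue [0.6623 0.2774 0.0215] z 0.0238 px [201. 175.]
top blue [0.6127 0.3785 0.0219] z 0.0235 px [163. 192.]
top blue [0.5786 0.2723 0.0216] z 0.0236 px [201. 205.]
top blue [0.4726 0.2855 0.0215] z 0.0239 px [195. 244.]
top blue [0.4107 0.3656 0.0219] z 0.024 px [164. 266.]
top blue [0.2766 0.7505 0.0864] z 0.0238 px [ 19. 315.]
```

```bash

python3 -m crank '[-26,40,0,4,100,-52,81,0,8,100,-79,122,0,12,100,-105,162,0,16,100,-132,203,0,20,100,-158,243,0,24,100,-184,284,0,28,100,-211,325,0,32,100,-237,365,0,34,100,-263,406,0,34,100]' | grep -v rot
python3 -m crank '[0,0,0,0,100,0,0,10,0,100,0,0,20,0,100,0,0,20,0,100,0,0,20,0,100,0,0,20,0,100,0,0,20,0,100,0,0,20,0,100,0,0,20,0,100,0,0,20,0,100]' | grep -v rot
python3 - <<'E'
from h import *
wheels();rows(.475,.287,0,90)
E
```

```text
time: 39.5
tool_pos: [0.4748, 0.2882, 0.1533]
contact_force: [0.1, -0.3, 1.1]
gripper_width: 0.999
time: 40.5
tool_pos: [0.4758, 0.2864, 0.1345]
contact_force: [0.2, 0.8, -0.4]
gripper_width: 1.002
wrist blue [0.4128 0.3673 0.0227] z 0.0257 px [382. 130.]
wrist blue [0.4748 0.2863 0.0224] z 0.0257 px [284. 203.]
wrist blue [0.581  0.2735 0.0225] z 0.0257 px [271. 307.]
wrist blue [0.6151 0.3792 0.0226] z 0.0256 px [366. 335.]
shift [  0.8   0.6 134.4] yaw 0.0 j6 -67.0 jaw now 90.0
```

The wheel is at pixel (284,203), blue and centred. I'll descend, grip and lift.

```bash
(
python3 -m crank '[1,0,30,0,100,1,0,60,0,100,1,0,90,0,100,1,0,110,0,100,1,0,122,0,100,1,0,130,0,100,1,0,132,0,100,1,0,132,0,100,1,0,132,0,100,1,0,132,0,100]'
python3 -m crank '[0,0,0,0,60,0,0,0,0,60,0,0,0,0,60,0,0,0,0,60,0,0,0,0,60,0,0,0,0,60,0,0,-5,0,60,0,0,-15,0,60,0,0,-40,0,60,0,0,-80,0,60]' ) | grep -v rot
python3 - <<'E'
from h import *
im,d=vision.grab_frame('wrist');save(im[100:400,100:460],'w4.png')
rows(.487,-.0035,.1,94.5)
E
```

```text
time: 41.55
tool_pos: [0.4755, 0.2867, 0.0034]
contact_force: [-0.1, -0.2, -0.3]
gripper_width: 0.999
time: 42.55
tool_pos: [0.4719, 0.2851, 0.0801]
contact_force: [0.9, 0.2, -1.7]
gripper_width: 0.724
shift [  -9.4 -291.1  -11.1] yaw -4.5 j6 -67.0 jaw now 90.0
```

View pics/w4.png

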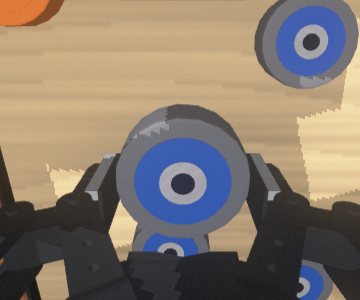

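Wheel gripped squarely, at crop centre (183,180). I'll carry it over castor B at z 0.15 to beside it.

```bash
(
python3 -m crank '[0,-10,-40,0,60,-1,-30,-65,-1,60,-3,-70,-70,-2,60,-4,-110,-70,-3,60,-5,-150,-70,-4,60,-6,-190,-70,-4,60,-8,-230,-70,-4,60,-9,-265,-70,-4,60,-9,-291,-70,-4,60,-9,-291,-70,-4,60]' ) | grep -v rot
python3 - <<'E'
from h import *
rows(.487,-.0035,.022,94.5)
E
```

```text
time: 43.6
tool_pos: [0.4837, -0.0072, 0.1525]
contact_force: [0.1, 0.2, -1.2]
gripper_width: 0.72
shift [ -3.5   3.6 130.5] yaw -0.7 j6 -103.0 jaw now 93.8
```

```bash
(
python3 -m crank '[-3,3,30,0,60,-3,3,60,0,60,-3,3,90,0,60,-3,3,110,0,60,-3,3,120,0,60,-3,3,125,0,60,-3,3,128,0,60,-3,3,129,0,60,-3,3,129,0,60,-3,3,129,0,60]' 
python3 -m crank '[0,0,0,0,60,0,0,0,0,78,0,0,0,0,85,0,0,0,0,92,0,0,0,0,92,0,0,0,0,92,0,0,-10,0,92,0,0,-30,0,92,0,0,-70,0,92,0,0,-110,0,92]' ) | grep -v rot
python3 - <<'E'
from h import *
im=wheels(lo=.035,hi=.056);save(im,'w5.png')
rows(.5805,.2735,.14,90)
E
```

```text
time: 44.6
tool_pos: [0.4874, -0.0016, 0.0242]
contact_force: [0.1, 0.2, -1.4]
gripper_width: 0.722
time: 45.6
tool_pos: [0.4859, -0.0013, 0.1345]
contact_force: [1.6, -0.7, 1.0]
gripper_width: 0.92
wrist blue [ 0.4868 -0.0031  0.0227] z 0.0437 px [282. 211.]
shift [-108.8  268.5    3.7] yaw 4.0 j6 -103.0 jaw now 94.0
```

View pics/w5.png

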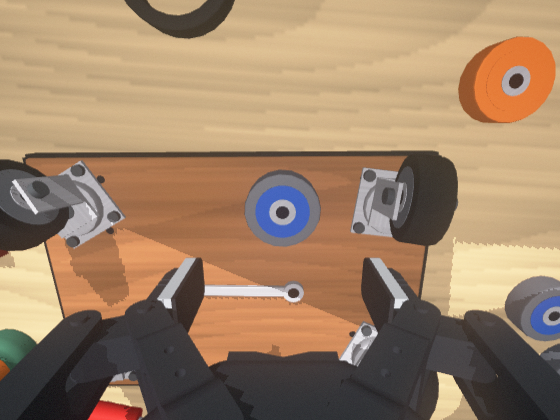

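The wheel lies flat beside castor B, with its centre at pixel (282,211) and B's plate at (375,200). The spanner is untouched. Now the leftovers.

```bash
(
python3 -m crank '[-12,30,-5,1,100,-27,67,-5,2,100,-44,108,-5,3,100,-60,149,-5,4,100,-77,190,-5,4,100,-92,230,-5,4,100,-109,268,-5,4,100,-109,268,0,4,100,-109,268,4,4,100,-109,268,4,4,100]' ) | grep -v rot
python3 - <<'E'
from h import *
wheels();wheels();rows(.5805,.2735,.003,90)
E
```

```text
time: 46.65
tool_pos: [0.5757, 0.2726, 0.1283]
contact_force: [-0.5, 1.2, -0.2]
gripper_width: 0.999
wrist blue [0.4217 0.3671 0.0202] z 0.0258 px [416.   9.]
wrist blue [0.5809 0.2736 0.0222] z 0.0257 px [285. 212.]
wrist blue [0.615  0.3793 0.0228] z 0.0257 px [404. 247.]
wrist blue [0.6606 0.33   0.0226] z 0.0256 px [345. 293.]
wrist blue [0.4223 0.3665 0.0205] z 0.0258 px [416.   9.]
wrist blue [0.5808 0.2737 0.0222] z 0.0258 px [286. 211.]
wrist blue [0.6148 0.3796 0.0224] z 0.0257 px [404. 247.]
wrist blue [0.6606 0.3298 0.0227] z 0.0257 px [345. 292.]
shift [ -4.4   1.2 126.1] yaw -0.0 j6 -71.0 jaw now 90.0
```

One wheel was knocked: the one at (.662,.277) is now at (.661,.330). I'll grip the one at (.581,.274).

```bash
(
python3 -m crank '[-4,1,30,0,100,-4,1,60,0,100,-4,1,90,0,100,-4,1,110,0,100,-4,1,120,0,100,-4,1,125,0,100,-4,1,125,0,100,-4,1,125,0,100,-4,1,125,0,100,-4,1,125,0,100]'
python3 -m crank '[0,0,0,0,60,0,0,0,0,60,0,0,0,0,60,0,0,0,0,60,0,0,0,0,60,0,0,0,0,60,0,0,-10,0,60,0,0,-40,0,60,0,0,-80,0,60,0,0,-120,0,60]' ) | grep -v rot
python3 - <<'E'
from h import *
rows(.4905,-.3717,.15,98)
E
```

```text
time: 47.75
tool_pos: [0.5813, 0.2748, 0.0055]
contact_force: [0.1, 0.1, 0.4]
gripper_width: 1.0
time: 48.75
tool_pos: [0.5791, 0.274, 0.124]
contact_force: [0.3, 0.8, -1.5]
gripper_width: 0.728
shift [  89.  -645.7  -24.9] yaw -8.0 j6 -71.0 jaw now 90.0
```

```bash
(
python3 -m crank '[3,-20,-25,0,60,9,-65,-30,0,60,16,-110,-30,0,60,22,-155,-30,0,60,28,-200,-30,0,60,34,-245,-30,0,60,40,-290,-30,0,60,46,-335,-30,0,60,52,-380,-30,0,60,58,-425,-30,0,60]'
python3 -m crank '[7,-45,0,0,60,13,-90,0,0,60,19,-135,0,0,60,26,-180,0,0,60,31,-220,0,0,60,31,-220,0,0,60,31,-220,10,0,60,31,-220,20,0,60,31,-220,30,0,60,31,-220,30,0,60]' ) | grep -v rot
python3 - <<'E'
from h import *
rows(.4905,-.3717,.03,90)
c=vision.get_calibration('wrist');im,d=vision.grab_frame('wrist');X=cloud(c,d);hsv=cv2.cvtColor(im,cv2.COLOR_RGB2HSV)
m=(d>0)&(hsv[...,1]>120)&((hsv[...,0]<8)|(hsv[...,0]>172))&(X[...,2]<.02)&(np.hypot(X[...,0]-.49,X[...,1]+.373)<.14)
p=X[m][:,:2].astype(np.float32);print(len(p),cv2.minAreaRect(p));save(im,'w6.png')
E
```

```text
time: 49.75
tool_pos: [0.5215, -0.1519, 0.1538]
contact_force: [1.5, 0.0, -1.3]
gripper_width: 0.724
time: 50.75
tool_pos: [0.4908, -0.368, 0.1211]
contact_force: [0.1, 0.4, -2.2]
gripper_width: 0.724
shift [-0.  -4.  91.1] yaw 0.1 j6 -134.0 jaw now 90.1
3189 ((0.49010831117630005, -0.37348970770835876), (0.16867659986019135, 0.17879728972911835), 8.316938400268555)
```

View pics/w6.png

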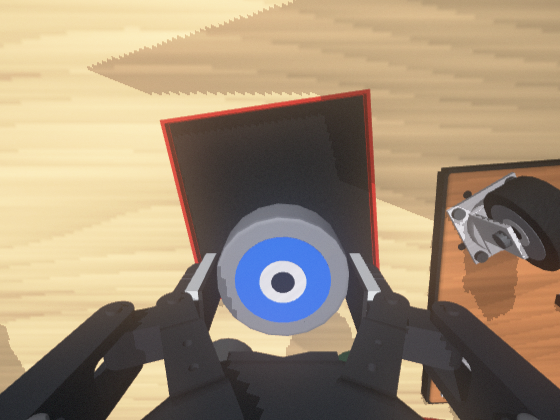

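The tray is centred under the held wheel (283,280). Lower and release.

```bash
(
python3 -m crank '[0,-4,30,0,60,0,-4,60,0,60,0,-4,85,0,60,0,-4,100,0,60,0,-4,106,0,60,0,-4,109,0,60,0,-4,111,0,60,0,-4,112,0,60,0,-4,112,0,60,0,-4,112,0,60]'
python3 -m crank '[0,0,0,0,60,0,0,0,0,78,0,0,0,0,85,0,0,0,0,92,0,0,0,0,92,0,0,0,0,92,0,0,-10,0,92,0,0,-30,0,92,0,0,-70,0,92,0,0,-115,0,92]' ) | grep -v rot
python3 - <<'E'
from h import *
im=wheels(lo=.018,hi=.04)
rows(.6607,.330,.14,47)
E
```

```text
time: 51.8
tool_pos: [0.4923, -0.3749, 0.0131]
contact_force: [1.0, -0.1, -1.6]
gripper_width: 0.718
time: 52.8
tool_pos: [0.491, -0.3736, 0.1275]
contact_force: [0.2, -0.6, 0.2]
gripper_width: 0.926
wrist blue [ 0.4921 -0.3757  0.0228] z 0.0287 px [281. 209.]
shift [-166.   707.4   -6.4] yaw 43.0 j6 -134.0 jaw now 90.0
```

```bash
(
python3 -m crank '[2,20,-20,0,92,7,65,-25,0,92,11,110,-25,0,95,16,155,-25,0,100,21,200,-25,0,100,25,245,-25,0,100,30,290,-25,0,100,35,335,-25,0,100,40,380,-25,0,100,45,425,-25,0,100]'
python3 -m crank '[5,45,0,0,100,9,90,0,0,100,14,135,0,0,100,19,180,0,0,100,24,225,0,0,100,28,270,0,0,100,33,316,10,0,100,33,316,25,0,100,33,316,25,0,100,33,316,25,0,100]' ) | grep -v rot
python3 - <<'E'
from h import *
wheels();wheels();rows(.4128,.3673,.003,90)
E
```

```text
time: 53.85
tool_pos: [0.4465, 0.0521, 0.1533]
contact_force: [0.8, 1.4, -0.1]
gripper_width: 1.005
time: 54.85
tool_pos: [0.4133, 0.3657, 0.1271]
contact_force: [0.2, -0.3, 0.5]
gripper_width: 1.006
wrist blue [0.4131 0.3666 0.0224] z 0.0257 px [285. 206.]
wrist blue [0.4129 0.367  0.0223] z 0.0257 px [285. 205.]
shift [  1.5   1.6 125.1] yaw -0.1 j6 -56.0 jaw now 89.9
```

```bash
(
python3 -m crank '[1,1,30,0,100,1,1,60,0,100,1,1,90,0,100,1,1,110,0,100,1,1,120,0,100,1,1,125,0,100,1,1,125,0,100,1,1,125,0,100,1,1,125,0,100,1,1,125,0,100]'
python3 -m crank '[0,0,0,0,60,0,0,0,0,60,0,0,0,0,60,0,0,0,0,60,0,0,0,0,60,0,0,0,0,60,0,0,-10,0,60,0,0,-40,0,60,0,0,-80,0,60,0,0,-130,0,60]'
python3 -m crank '[-4,-35,-20,0,60,-9,-80,-25,0,60,-13,-125,-25,0,60,-18,-170,-25,0,60,-23,-215,-25,0,60,-27,-260,-25,0,60,-32,-305,-25,0,60,-37,-350,-25,0,60,-42,-395,-25,0,60,-46,-440,-25,0,60]' ) | grep -v rot
python3 - <<'E'
from h import *
rows(.492,-.3755,.15,90)
E
```

```text
time: 55.95
tool_pos: [0.4131, 0.3679, 0.0034]
contact_force: [0.5, 0.4, -0.7]
gripper_width: 1.003
time: 56.95
tool_pos: [0.4104, 0.366, 0.1309]
contact_force: [0.9, 1.1, -0.6]
gripper_width: 0.725
time: 57.95
tool_pos: [0.458, -0.0742, 0.1571]
contact_force: [1.0, 1.0, -1.5]
gripper_width: 0.723
shift [ -33.9 -301.3    6.9] yaw 0.0 j6 -108.0 jaw now 90.0
```

```bash
(
python3 -m crank '[-5,-45,0,0,60,-10,-90,0,0,60,-15,-135,0,0,60,-20,-180,0,0,60,-25,-225,0,0,60,-29,-265,0,0,60,-33,-302,0,0,60,-33,-302,20,0,60,-33,-302,40,0,60,-33,-302,40,0,60]'
python3 -m crank '[0,0,0,0,60,0,0,0,0,60,0,0,0,0,60,0,0,0,0,60,0,0,0,0,60,0,0,0,0,60,0,0,0,0,60,0,0,0,0,60,0,0,0,0,60,0,0,0,0,60]' ) | grep -v rot
python3 - <<'E'
from h import *
wheels(lo=.018,hi=.2);rows(.492,-.3755,.033,90)
E
```

```text
time: 58.95
tool_pos: [0.4895, -0.3727, 0.113]
contact_force: [-0.1, 1.1, -2.0]
gripper_width: 0.728
time: 59.95
tool_pos: [0.4919, -0.3745, 0.1173]
contact_force: [-0.4, -0.4, -2.0]
gripper_width: 0.724
wrist blue [ 0.4826 -0.3761  0.0235] z 0.0288 px [282. 197.]
wrist blue [ 0.4923 -0.3757  0.023 ] z 0.1397 px [282. 282.]
shift [-0.1 -1.  84.2] yaw 0.0 j6 -134.0 jaw now 90.0
```

```bash
(
python3 -m crank '[0,0,30,0,60,0,0,55,0,60,0,0,70,0,60,0,0,78,0,60,0,0,82,0,60,0,0,84,0,60,0,0,85,0,60,0,0,85,0,60,0,0,85,0,60,0,0,85,0,60]'
python3 -m crank '[0,0,0,0,60,0,0,0,0,70,0,0,0,0,78,0,0,0,0,85,0,0,0,0,92,0,0,0,0,92,0,0,-10,0,92,0,0,-30,0,92,0,0,-70,0,92,0,0,-115,0,92]' ) | grep -v rot
python3 - <<'E'
from h import *
wheels(lo=.018,hi=.2)
rows(.6606,.330,.15,47)
E
```

```text
time: 61.0
tool_pos: [0.4922, -0.3748, 0.0329]
contact_force: [0.9, -0.7, -1.3]
gripper_width: 0.724
time: 62.0
tool_pos: [0.491, -0.3737, 0.1475]
contact_force: [0.4, -0.7, 0.3]
gripper_width: 0.919
wrist blue [ 0.4923 -0.3755  0.0228] z 0.0527 px [281. 210.]
shift [-166.   707.4    3.8] yaw 43.0 j6 -134.0 jaw now 90.0
```

```bash
(
python3 -m crank '[-5,20,0,4,92,-15,65,0,8,92,-26,110,-5,12,95,-36,155,-5,16,100,-47,200,-5,20,100,-57,245,-5,24,100,-68,290,-5,28,100,-78,335,-5,32,100,-89,380,-5,36,100,-99,425,-5,40,100]'
python3 - <<'G'
from h import *
rows(.6606,.330,.13,43)
G
) | grep -v rot
```

```text
time: 63.05
tool_pos: [0.5912, 0.0525, 0.1534]
contact_force: [0.4, -0.1, -0.0]
gripper_width: 0.997
shift [125.8 256.9  23.4] yaw 6.9 j6 -52.0 jaw now 49.9
```

```bash
(
python3 -m crank '[18,37,0,4,100,37,75,0,7,100,55,113,0,7,100,73,150,0,7,100,92,188,0,7,100,110,225,0,7,100,125,256,10,7,100,125,256,22,7,100,125,256,22,7,100,125,256,22,7,100]'
python3 - <<'G'
from h import *
wheels();wheels();rows(.6606,.330,.003,43)
G
) | grep -v rot
```

```text
time: 64.05
tool_pos: [0.6589, 0.326, 0.1299]
contact_force: [0.4, 1.0, 0.3]
gripper_width: 0.999
wrist blue [0.6149 0.3796 0.0223] z 0.0257 px [288. 122.]
wrist blue [0.6606 0.3301 0.0224] z 0.0257 px [287. 203.]
wrist blue [0.7717 0.2796 0.0402] z 0.0263 px [335. 315.]
wrist blue [0.6149 0.3797 0.0223] z 0.0257 px [288. 121.]
wrist blue [0.6606 0.3301 0.0225] z 0.0257 px [287. 202.]
wrist blue [0.7716 0.2797 0.0402] z 0.026 px [335. 313.]
shift [  2.4   3.4 128.2] yaw -0.0 j6 -22.0 jaw now 43.0
```

```bash
(
python3 -m crank '[2,3,30,0,100,2,3,60,0,100,2,3,90,0,100,2,3,110,0,100,2,3,120,0,100,2,3,127,0,100,2,3,128,0,100,2,3,128,0,100,2,3,128,0,100,2,3,128,0,100]'
python3 -m crank '[0,0,0,0,60,0,0,0,0,60,0,0,0,0,60,0,0,0,0,60,0,0,0,0,60,0,0,0,0,60,0,0,-10,0,60,0,0,-40,0,60,0,0,-80,0,60,0,0,-130,0,60]'
python3 - <<'G'
from h import *
rows(.5905,.05,.16,83);rows(.4925,-.3755,.16,90)
G
) | grep -v rot
```

```text
time: 65.15
tool_pos: [0.6609, 0.3309, 0.0037]
contact_force: [-0.0, 0.4, 0.2]
gripper_width: 1.0
time: 66.15
tool_pos: [0.6576, 0.3295, 0.1296]
contact_force: [0.1, 0.1, -1.0]
gripper_width: 0.722
shift [-158.5 -240.   -29.2] yaw -40.0 j6 -22.0 jaw now 43.0
shift [-402.7 -602.   -27.3] yaw -47.0 j6 -22.0 jaw now 43.0
```

```bash
(
python3 -m crank '[-14,-20,-25,-4,60,-39,-58,-28,-8,60,-64,-95,-28,-12,60,-89,-133,-28,-16,60,-114,-171,-28,-20,60,-139,-208,-28,-24,60,-164,-246,-28,-28,60,-189,-283,-28,-32,60,-214,-320,-28,-36,60,-240,-358,-28,-40,60]'
python3 - <<'G'
from h import *
rows(.4925,-.3755,.13,90)
G
) | grep -v rot
```

```text
time: 67.15
tool_pos: [0.5607, -0.0905, 0.1596]
contact_force: [0.9, 0.0, -0.6]
gripper_width: 0.726
shift [  34.  -291.1   29.6] yaw -6.8 j6 -100.0 jaw now 83.2
```

```bash
(
python3 -m crank '[5,-43,0,-4,60,10,-86,0,-7,60,15,-129,0,-7,60,20,-172,0,-7,60,25,-215,0,-7,60,30,-255,0,-7,60,34,-290,0,-7,60,34,-290,10,-7,60,34,-290,20,-7,60,34,-290,20,-7,60]'
python3 -m crank '[0,0,0,0,60,0,0,0,0,60,0,0,0,0,60,0,0,0,0,60,0,0,0,0,60,0,0,0,0,60,0,0,0,0,60,0,0,0,0,60,0,0,0,0,60,0,0,0,0,60]' 
python3 - <<'G'
from h import *
wheels(lo=.018,hi=.2);rows(.4923,-.3755,.0565,90)
G
) | grep -v rot
```

```text
time: 68.15
tool_pos: [0.492, -0.3706, 0.137]
contact_force: [-0.9, 0.9, -2.3]
gripper_width: 0.726
time: 69.15
tool_pos: [0.4932, -0.373, 0.1403]
contact_force: [-0.7, -0.1, -0.4]
gripper_width: 0.727
wrist blue [ 0.483  -0.3756  0.0235] z 0.0527 px [280. 196.]
wrist blue [ 0.4932 -0.3743  0.0232] z 0.1627 px [282. 281.]
shift [ 1.  -2.6 83.8] yaw 0.0 j6 -134.0 jaw now 90.0
```

```bash
(
python3 -m crank '[1,-1,30,0,60,1,-1,55,0,60,1,-1,70,0,60,1,-1,78,0,60,1,-1,82,0,60,1,-1,84,0,60,1,-1,85,0,60,1,-1,85,0,60,1,-1,85,0,60,1,-1,85,0,60]'
python3 -m crank '[0,0,0,0,60,0,0,0,0,70,0,0,0,0,78,0,0,0,0,85,0,0,0,0,92,0,0,0,0,92,0,0,-10,0,92,0,0,-30,0,92,0,0,-70,0,92,0,0,-105,0,92]' ) | grep -v rot
python3 - <<'E'
from h import *
wheels(lo=.018,hi=.2)
rows(.6149,.3797,.16,45)
E
```

```text
time: 70.2
tool_pos: [0.4926, -0.3742, 0.0559]
contact_force: [-1.0, 0.3, -1.5]
gripper_width: 0.72
time: 71.2
tool_pos: [0.4922, -0.3738, 0.1622]
contact_force: [0.1, -1.2, 0.3]
gripper_width: 0.918
wrist blue [ 0.4923 -0.3753  0.0227] z 0.0767 px [282. 212.]
shift [-120.2  756.3    5. ] yaw 45.0 j6 -134.0 jaw now 90.0
```

```bash
(
python3 -m crank '[-4,25,0,0,92,-11,70,0,0,92,-18,115,0,0,95,-25,160,0,0,100,-32,205,0,0,100,-40,250,0,0,100,-47,295,0,0,100,-54,340,0,0,100,-61,385,0,0,100,-68,430,0,0,100]'
python3 -m crank '[-7,45,0,0,100,-14,90,0,0,100,-21,135,0,0,100,-29,180,0,0,100,-37,225,0,0,100,-44,270,0,0,100,-52,324,10,0,100,-52,324,30,0,100,-52,324,30,0,100,-52,324,30,0,100]' 
python3 - <<'G'
from h import *
wheels();wheels();rows(.6149,.3797,.003,90)
G
) | grep -v rot
```

```text
time: 72.25
tool_pos: [0.5603, 0.058, 0.1613]
contact_force: [0.1, -0.7, 0.2]
gripper_width: 0.995
time: 73.25
tool_pos: [0.6114, 0.3796, 0.13]
contact_force: [0.9, 0.2, -0.2]
gripper_width: 1.0
wrist blue [0.6148 0.3797 0.0223] z 0.0257 px [284. 209.]
wrist blue [0.7754 0.3015 0.0182] z 0.0233 px [207. 358.]
wrist blue [0.6148 0.3796 0.0223] z 0.0257 px [284. 208.]
wrist blue [0.7751 0.2996 0.0203] z 0.0242 px [207. 357.]
shift [ -2.2   0.4 128.7] yaw -0.0 j6 -64.0 jaw now 90.0
```

```bash
(
python3 -m crank '[-2,0,30,0,100,-2,0,60,0,100,-2,0,90,0,100,-2,0,110,0,100,-2,0,120,0,100,-2,0,127,0,100,-2,0,128,0,100,-2,0,128,0,100,-2,0,128,0,100,-2,0,128,0,100]'
python3 -m crank '[0,0,0,0,60,0,0,0,0,60,0,0,0,0,60,0,0,0,0,60,0,0,0,0,60,0,0,0,0,60,0,0,-10,0,60,0,0,-40,0,60,0,0,-80,0,60,0,0,-130,0,60]'
python3 -m crank '[4,-25,-30,0,60,11,-70,-38,0,60,18,-115,-38,0,60,25,-160,-38,0,60,32,-205,-38,0,60,40,-250,-38,0,60,47,-295,-38,0,60,54,-340,-38,0,60,61,-385,-38,0,60,68,-430,-38,0,60]'
python3 - <<'G'
from h import *
rows(.4923,-.3755,.16,90)
G
) | grep -v rot
```

```text
time: 74.35
tool_pos: [0.6146, 0.3806, 0.0036]
contact_force: [0.1, 0.8, 0.1]
gripper_width: 0.999
time: 75.35
tool_pos: [0.6115, 0.3789, 0.1297]
contact_force: [0.7, -0.3, -2.1]
gripper_width: 0.723
time: 76.35
tool_pos: [0.5447, -0.0514, 0.1696]
contact_force: [0.9, -0.0, -1.4]
gripper_width: 0.727
shift [  52.6 -324.1    9.6] yaw 0.0 j6 -103.0 jaw now 90.0
```

```bash
(
python3 -m crank '[7,-43,0,0,60,14,-88,0,0,60,21,-133,0,0,60,29,-178,0,0,60,36,-223,0,0,60,44,-270,0,0,60,53,-325,0,0,60,53,-325,0,0,60,53,-325,5,0,60,53,-325,5,0,60]'
python3 -m crank '[0,0,0,0,60,0,0,0,0,60,0,0,0,0,60,0,0,0,0,60,0,0,0,0,60,0,0,0,0,60,0,0,0,0,60,0,0,0,0,60,0,0,0,0,60,0,0,0,0,60]' 
python3 - <<'G'
from h import *
wheels(lo=.018,hi=.25);rows(.4923,-.3755,.0795,90)
G
) | grep -v rot
```

```text
time: 77.35
tool_pos: [0.4927, -0.3733, 0.1635]
contact_force: [0.1, 0.4, -1.7]
gripper_width: 0.728
time: 78.35
tool_pos: [0.4933, -0.375, 0.1653]
contact_force: [0.1, 0.0, -0.9]
gripper_width: 0.723
wrist blue [ 0.4842 -0.3751  0.0238] z 0.0767 px [284. 197.]
wrist blue [ 0.4943 -0.376   0.0232] z 0.1876 px [282. 282.]
shift [ 0.9 -0.5 85.8] yaw 0.0 j6 -134.0 jaw now 90.0
```

```bash
(
python3 -m crank '[1,0,30,0,60,1,0,55,0,60,1,0,70,0,60,1,0,78,0,60,1,0,83,0,60,1,0,85,0,60,1,0,86,0,60,1,0,86,0,60,1,0,86,0,60,1,0,86,0,60]'
python3 -m crank '[0,0,0,0,60,0,0,0,0,70,0,0,0,0,78,0,0,0,0,85,0,0,0,0,92,0,0,0,0,92,0,0,-10,0,92,0,0,-30,0,92,0,0,-70,0,92,0,0,-105,0,92]' ) | grep -v rot
python3 - <<'E'
from h import *
wheels(lo=.018,hi=.25)
wheels('top',lo=.018,hi=.25); im=wheels('scene',lo=.018,hi=.25);im2,_=vision.grab_frame('top')
a=cv2.resize(im[140:300,150:310],(400,400),interpolation=2);b=cv2.resize(im2[130:340,240:500],(400,323),interpolation=2)
o=np.zeros((400,800,3),np.uint8);o[:,:400]=a;o[:323,400:]=b;save(o,'fin.png')
E
```

```text
time: 79.4
tool_pos: [0.4925, -0.3752, 0.0799]
contact_force: [-0.6, -0.1, -0.4]
gripper_width: 0.728
time: 80.4
tool_pos: [0.4922, -0.3749, 0.1862]
contact_force: [-0.4, -0.3, 0.3]
gripper_width: 0.919
wrist blue [ 0.4933 -0.3764  0.0228] z 0.1007 px [282. 213.]
top blue [0.8243 0.3078 0.0926] z 0.0434 px [191. 117.]
top blue [0.5811 0.7456 0.1436] z 0.0348 px [ 27. 202.]
top blue [ 0.4844 -0.005   0.0214] z 0.0418 px [301. 241.]
top blue [ 0.4902 -0.3774  0.0216] z 0.0994 px [445. 245.]
top blue [0.2974 0.7648 0.104 ] z 0.0268 px [ 16. 307.]
scene blue [ 0.4916 -0.3766  0.0246] z 0.0976 px [198. 149.]
scene blue [ 0.4822 -0.0052  0.0243] z 0.0407 px [280. 199.]
scene blue [0.2685 0.828  0.0875] z 0.1381 px [542. 253.]
scene blue [0.3572 0.7345 0.0541] z 0.0637 px [498. 271.]
scene blue [0.8306 0.3128 0.0962] z 0.0427 px [298. 311.]
```

View pics/fin.png

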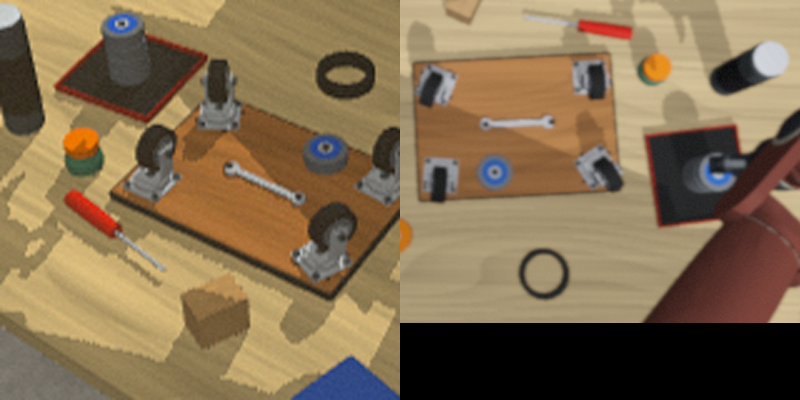

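The pile of four stands straight in the tray (left half, 125,45) and one wheel lies beside castor B (325,150). The gripper is clear, so I'll hand in.

```bash
python3 -c "
from plant import order
print(order.job_done())"
```

```text
the job is handed in; nothing more can be done
None
```

I found one worn castor, laid one new wheel beside it and stacked the other four in the middle of the red tray. The job was handed in at about 81 s; no verdict is reported.

- **Rocking:** I rocked the four dolly castors to and fro twice each, with the fingers loosely either side of the wheel. The castor near the robot on its left (wheel at about x 0.461, y 0.094) moved through 20.5 mm between contacts at about 7 N. The other three stopped after about 16 mm at 5–20 N, which is close to the 14 mm clearance between the fingers and a rigid wheel.
- **New wheel:** It lies flat at (0.487, -0.003), about 98 mm inboard of the worn castor and about 180 mm from the next one along that side.
- **Pile:** The four wheels are aligned within about 1–2 mm. The top face is at about 0.099 m, as expected for four, and the pile is about 4 mm from the tray's middle.
- **Knocked wheel:** One loose wheel was knocked about 5 cm aside during the run. I found it again and picked it up from its new place.
- **Other checks:** In the last pictures the spanner, screwdriver, tin, spray can and carton looked undisturbed. I did not check the spray bottle or the look-alike wheels again at the end. The cameras differed by 2–5 mm in position, so I relied on the wrist camera for the fine placing. No check failed.

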